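# Draw out and clamp the V-arm of a bench grinder

## Robot

A 6-joint arm with a two-finger parallel gripper is mounted at the origin on a cart in front of the work surface, level with it; the furniture and walls round the work are solid. World frame = base frame: x ahead of the robot, y to its left, z up, the work surface at z = 0. Lengths are in m, angles in rad, forces in N, time in s.
With the tool pointing down it reaches from about 0.25 to 0.8 m from the base axis. Payload 3.9 kg.
Tool frame: the origin (TCP) lies midway between the tips of the shut fingers; the grasp point (between the pads) lies env.pinch_z behind it (env.pinch_z is the distance from the TCP to the grasp point, in m); z points along the fingers, y is the line along which they close (so a half turn about z gives the same grasp; the last joint's range is limited). The gripper opens to 85 mm and grips with 20 to 120 N. Pads are 22 mm wide; open, the fingers measure 114 mm over their backs; the gripper's body (76 mm by 85 mm) begins 54 mm behind the grasp point. The pads swing forward as they close: fully open they stand 13 mm farther back than shut.
Start: joints at [1.24, 0.26, -0.138, 1.173, 0, 1.571], TCP at [0.171, 0.497, 0.231] pointing down, gripper open.
Joint ranges: [-2.78, 2.78], [-0.83, 1.72], [-1.28, 1.37], [-1.9, 2.12], [-1.57, 1.48], [-3.14, 3.14]. Speed limits (rad/s): [2.57, 2.57, 3.14, 3.14, 3.14, 3.14].

## Interface

Orientations are given as a 3x3 rotation matrix whose columns are the frame's x, y, z axes.
In Python, from station import env gives the robot as it stands.
- The arm moves only by the tool arm_command, never from a script. Its argument "moves" is a list of rows, each an object with "slide": the shift along the world's x, y, z in mm, a list of three; "yaw": the turn about the world's z in degrees; "hand": the finger opening in mm, from 0 to 85.4. A call has exactly 5 rows; each row is the pose to reach, as a shift and turn from the pose commanded when the call began; what a row does not reach only later rows make up. A row lasts 1/12 s, in which the tool goes at most 41.7 mm and 7.16 degrees, less where a joint would pass 70% of its speed; a pose out of reach is approached as far as the arm can. A call with a gripper value outside its range is refused whole. The fingers move at their own pace and stop on an object; "grip_force" is the grip in N (left out, the last holds). Time passes only in rows, so rows that repeat a pose let the fingers close, or fill a call up. It gives the time, the measured TCP pose, the force, the opening and the grip force at its end, in the units of the state.
- env.get_obs(): the state, without advancing time (a new reading comes with each control period).
- env.capture(name): name is "scene" or "top"; returns (picture, depth): 384x512x3 uint8, red, green, blue; 384x512 float32, m along the optical axis (not along the pixel's ray), 0 where there is no reading.
- env.calibration(name): a dict with "camera_matrix" (3x3 intrinsics, pixels), "view" (4x4, takes a point from world to camera coordinates). Camera axes: x right, y down, z forward; pixel columns grow to the right and rows downward; lengths in m; the calibration is good to about 2 mm. A picture is of the moment at which its call begins. calibration takes no time and is no camera call.
- env.hand_in(): hands the job in; it is judged then, once.
Trained networks look in the newest picture that a camera, given by its name, has taken for a name from the list of things; names that differ only in an ending like _2 or _b are one class to them, and where a whole thing is asked for, a point or a joint stands for the part that bears it (a point fixed in the world has none). Each returns a list of dicts, best first, with "p" (0 to 1); they miss things now and then, are a little off and sometimes report something else, mostly with a low value. They report only what shows in the picture. A call takes as long as a camera call.
- env.trace(thing, camera): "region" (384x512 bool, what is visible of it) and "uv" ([column, row] in pixels, amid what is visible of it).
The state is a dict: "clock": time; "joint_positions": joint angles; "joint_velocities": joint speeds; "effort": joint torques, N m; "tcp_pos": TCP position; "tool_rot": TCP orientation; "wrist_force": force on the tool from outside, world axes, zero at the start; "ft_torque": the same for the moment, N m; "opening": finger opening in m; "gripper_force": force on a finger pad.
Only numpy, scipy, OpenCV 4.12 (cv2) and the standard library are available. Lean on these libraries where they do the work, as an engineer would, in place of code of your own. Each camera call takes 0.05 s, during which the arm holds its last target. There are 200 camera calls.

## Task

Set the grinder's V-arm for sharpening a long gouge: swing its clamp lever fully outward to free the bar, then hook a fingertip in the V-shaped pocket and draw the arm towards you as far as its stop, and swing the lever all the way back in so that the arm is clamped there. Do it with the fingertips alone - grip nothing and force nothing - and leave the small things standing round the grinder where they are.

Things in the scene. Friction and masses are not known exactly. Their poses are not given: they have to be found in the camera images.
- grinder: Grey two-wheel bench grinder on a plywood baseboard (315 x 385 mm, top 22 mm above the bench), fixed, at a different place and turn each time. Origin: on the bench, midway between the wheels, 200 mm before their axis; x points away from the user, y left. Wheels 200 mm across at y = +130 (40 mm broad) and -130 mm (24 mm); guards 320 mm tall reach forward to x = +65 mm.
- pocket (a point): Inner corner of the V-arm's pocket, 72 mm above the bench: two upright steel plates (51 to 91 mm up, on a floor 54 mm up) that run from it 40 mm back towards the wheel, 55 degrees left and right of the bar; the mouth, 65 mm wide, faces the wheel. It ends a 22 mm square bar along grinder x below the left wheel. 60 mm free behind the corner at arm value 0, then the socket. Axes as the grinder's.
- plate_left (a point): Middle of the pocket's left plate (4 mm thick, 42 mm long, 40 mm tall), 71 mm above the bench; x along the plate away from the corner, y through its thickness, z up.
- plate_right (a point): Middle of the pocket's right plate, its mirror image.
- v_arm (a joint): How far the V-arm is drawn out towards the user (-x of the grinder) from its socket (grinder x -5 to +80 mm, top 58 mm up), m: 0 = pushed in, 0.100 = collar against the hard stop. Starts at 0 to 0.03. Unclamped it slides stiffly (about 3 N) and stays where it is left; clamped it holds about 30 N.
- knob (a point): Middle of the black grip knob on the end of the clamp lever, 84 mm above the bench. The knob is upright, tapered, 16 mm across at its foot and 23 mm near the top, from 58 to 102 mm above the bench. The lever's flat bar runs from under it to the pivot, 52 to 59 mm above the bench.
- lever_pivot (a point): Upright pivot of the clamp lever, left of the socket, at grinder x = +15, y = +162 mm. The knob swings round it, level, at a radius of 85 mm. Axes as the grinder's. (On the right-hand wheel's side stands a table rest, fixed, 170 mm tall, grinder x -30 to +85, y -175 to -85 mm.)
- clamp_lever (a joint): Lever angle, rad: 0 = fully in, clamped (the lever points from its pivot 50 degrees left of the direction to the user); it grows as the knob swings outward, clockwise from above, to 0.70 = fully out (pointing straight left), arm free. Hard stops at both ends. Takes 1 to 3 N at the knob and stays where it is left; the cam grips below 0.55. Starts at 0 to 0.03.
- spur_mid (a point): Middle of a dark steel drive spur, 34 mm across and 85 mm tall, standing loose on its face on the bench just right of the V-arm's path; this point is 42 mm up. Leave it.
- offcut_block: Small maple offcut, 40 x 50 x 26 mm, loose on the bench in front of the lever. Origin at the centre of its underside. Leave it.
- sanding_block: Brown sanding block, 64 x 101 x 33 mm, loose on the bench in front of the grinder, right. Origin at the centre of its underside. Leave it.
- wax_tin: Round tin with blue lid, 78 mm across, 36 mm tall, loose on the baseboard between the two sockets. Origin at the centre of its underside. Leave it.

How it is judged:
By the outcome, as a careful person would: the job done as asked, in the order asked, and still so for the second after the job is handed in, with the robot touching nothing.
It also fails if it takes over 61 s, if anything falls off the work surface, if the arm or the gripper's body presses on something with over 40 N, if the wrist force passes 120 N, or if a joint passes its speed limit or range.

## Working session

There is one attempt and no reset: what is moved stays moved. The work goes in short steps, Python scripts to look and compute and a tool call to move; the robot and the scene stay as the last step left them, time stands still between calls to the robot, and variables do not carry over. Pictures are saved under pics/ and viewed, at most 10 in all, crops included, and the job is handed in when it is done.

Besides the shell and the picture viewer there is one more tool, called as name(argument=value, ...), one argument or row to a line, values as JSON. arm_command: Moves the arm, as the interface text tells. Its arguments: {"type":"object","properties":{"moves":{"type":"array","items":{"type":"object","properties":{"slide":{"type":"array","items":{"type":"number"}},"yaw":{"type":"number"},"hand":{"type":"number"}}}},"grip_force":{"type":"number"}},"required":["moves"]}

```bash
ls; mkdir -p pics; cat > h.py <<'E'
import numpy as np, cv2
from station import env
def look(n,fn=None):
    im,d=env.capture(n)
    if fn: cv2.imwrite('pics/'+fn,im[:,:,::-1])
    return im,d
def world(n,d,us,vs,zs=None):
    c=env.calibration(n);K=np.array(c['camera_matrix']);V=np.linalg.inv(np.array(c['view']))
    us=np.atleast_1d(us).astype(float);vs=np.atleast_1d(vs).astype(float)
    z=d[vs.astype(int),us.astype(int)] if zs is None else zs
    P=np.stack([(us-K[0,2])/K[0,0]*z,(vs-K[1,2])/K[1,1]*z,z,np.ones_like(us)])
    return (V@P)[:3].T
def region(n,d,r):
    v,u=np.nonzero(r&(d>0)); return world(n,d,u,v)
E
python3 - <<'E'
from h import *
for n in('scene','top'):
    im,d=look(n,n+'1.png')
    for t in('grinder','pocket','plate_left','plate_right','knob','spur_mid','offcut_block','sanding_block','wax_tin','clamp_lever','v_arm'):
        for q in env.trace(t,n)[:2]:
            P=region(n,d,q['region'])
            print(n,t,round(q['p'],2),np.round(q['uv']),len(P), P.size and np.round(np.r_[np.median(P,0),P.min(0),P.max(0)],3))
o=env.get_obs();print(o['clock'],o['tcp_pos'],o['tool_rot'],o['wrist_force'],env.pinch_z,o['opening'])
E
```

```text
pics
scene grinder 0.71 [362. 166.] 26984 [ 0.725 -0.172  0.128  0.519 -0.334 -0.888  2.945  1.181  0.316]
scene grinder 0.7 [331. 274.] 2025 [ 0.488 -0.235  0.031  0.464 -0.282 -0.003  0.54  -0.173  0.035]
scene pocket 0.62 [260. 196.] 1148 [ 0.549 -0.011  0.05   0.519 -0.034 -0.003  0.85   0.089  0.091]
scene plate_left 0.9 [259. 196.] 992 [ 0.547 -0.012  0.05   0.519 -0.034 -0.003  0.85   0.078  0.091]
scene plate_right 0.81 [258. 196.] 1007 [ 0.546 -0.012  0.051  0.519 -0.034 -0.003  0.815  0.078  0.091]
scene plate_right 0.57 [233. 178.] 357 [0.589 0.083 0.06  0.552 0.019 0.    0.701 0.196 0.102]
scene knob 0.62 [234. 178.] 351 [0.589 0.08  0.059 0.549 0.019 0.    0.661 0.158 0.102]
scene knob 0.41 [260. 196.] 1050 [ 0.547 -0.012  0.05   0.519 -0.034 -0.003  0.821  0.078  0.091]
scene spur_mid 0.61 [278. 242.] 354 [ 0.506 -0.104  0.025  0.494 -0.117 -0.001  0.529 -0.086  0.086]
scene spur_mid 0.29 [322. 206.] 953 [ 0.643 -0.124  0.055  0.618 -0.155  0.018  0.698 -0.078  0.059]
scene offcut_block 0.72 [194. 194.] 423 [ 0.527  0.154  0.022  0.505  0.134 -0.003  0.591  0.205  0.027
[... 1347 characters left out ...]
.226  0.032  0.469 -0.288 -0.006  0.55  -0.173  0.041]
top wax_tin 0.84 [296. 176.] 670 [ 0.66  -0.115  0.057  0.623 -0.154  0.016  0.713 -0.077  0.065]
top clamp_lever 0.78 [227. 195.] 218 [0.607 0.065 0.06  0.573 0.019 0.    0.64  0.104 0.105]
top clamp_lever 0.54 [334. 230.] 956 [ 0.505 -0.225  0.032  0.468 -0.286 -0.004  0.55  -0.173  0.041]
top v_arm 0.63 [252. 209.] 566 [ 0.56  -0.002  0.052  0.523 -0.032  0.001  0.751  0.035  0.094]
1.2 [0.17050984 0.49652485 0.23131614] [[-9.45792097e-01  3.24772702e-01  2.49073864e-05]
 [ 3.24772703e-01  9.45792097e-01  1.11693902e-05]
 [-1.99296962e-05  1.86531602e-05 -1.00000000e+00]] [ 0.43033003 -0.94904947 -0.08540524] 0.0187 0.0854980614314187
```

```bash
python3 - <<'E'
import cv2
a=cv2.imread('pics/scene1.png')[120:310,130:400];b=cv2.imread('pics/top1.png')[100:280,150:390]
cv2.imwrite('pics/s1c.png',cv2.resize(a,(800,563),interpolation=3));cv2.imwrite('pics/t1c.png',cv2.resize(b,(800,600),interpolation=3))
E
```

```text
(no output)
```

View pics/s1c.png

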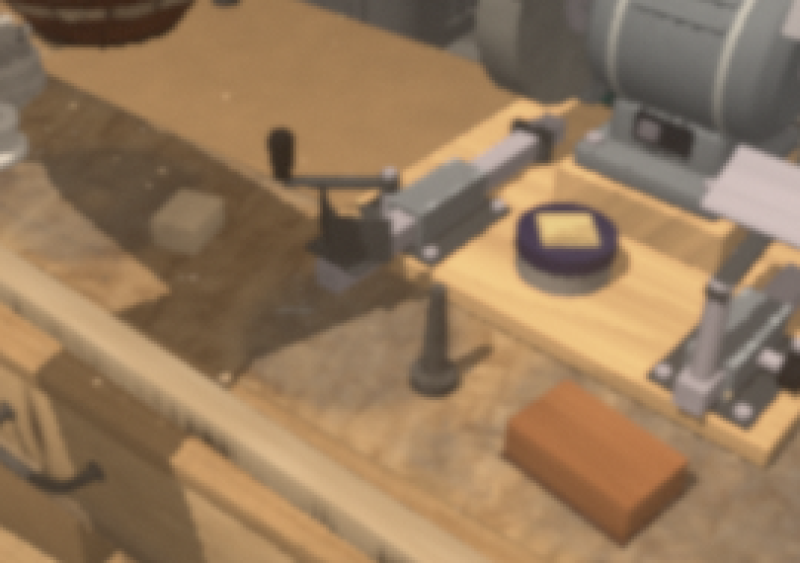

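View pics/t1c.png

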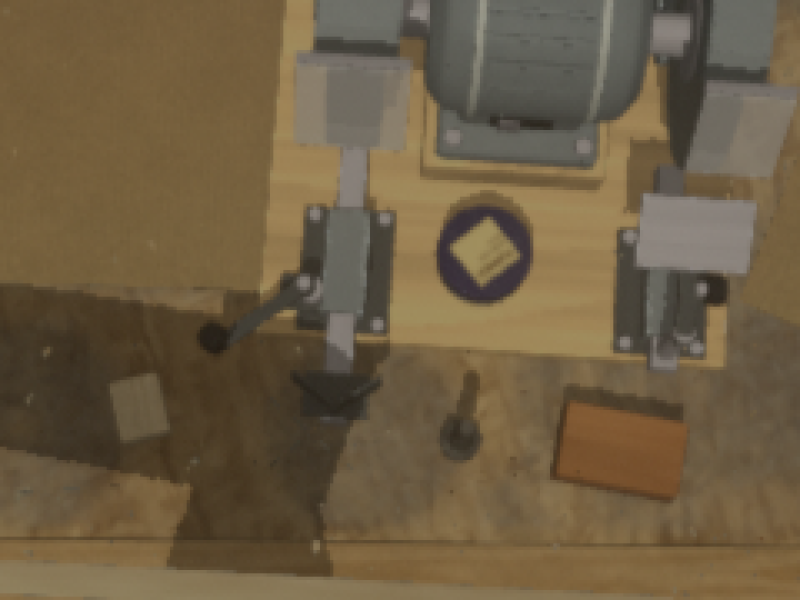

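```bash
python3 - <<'E'
from h import *
im,d=look('top')
v,u=np.mgrid[0:384,0:512]; P=world('top',d,u.ravel(),v.ravel()); 
def sel(x0,x1,y0,y1,z0,z1):
    return P[(P[:,0]>x0)&(P[:,0]<x1)&(P[:,1]>y0)&(P[:,1]<y1)&(P[:,2]>z0)&(P[:,2]<z1)]
B=sel(.5,.9,-.4,.15,.015,.03)
ys=np.arange(-.28,.08,.02);e=[]
for y in ys:
    q=B[abs(B[:,1]-y)<.01]
    if len(q): e.append((y,q[:,0].min())); 
e=np.array(e);print(np.round(e,3).tolist())
# board left edge
for x in np.arange(.6,.85,.03):
    q=B[abs(B[:,0]-x)<.015]; print(round(x,2),q[:,1].max() if len(q) else 0,q[:,1].min() if len(q) else 0)
K=sel(.5,.7,.05,.15,.09,.11);print('knobtop',len(K),K.mean(0),K.min(0),K.max(0))
V=sel(.5,.62,-.06,.06,.08,.1);print('plates',len(V),V.mean(0),V.min(0),V.max(0));print(np.round(V[np.argsort(V[:,1])],3).tolist())
S=sel(.45,.56,-.14,-.06,.03,.1);print('spur',len(S),np.median(S,0),S.min(0),S.max(0))
T=sel(.58,.7,-.04,.04,.05,.064);print('sockettop',len(T),T.mean(0),T.min(0),T.max(0))
im,d=look('scene');P=world('scene',d,u.ravel(),v.ravel())
K=sel(.5,.75,.05,.17,.065,.11);print('knob scene',len(K),np.median(K,0),K.min(0),K.max(0))
V=sel(.5,.62,-.06,.06,.07,.1);print('plates scene',len(V),V.min(0),V.max(0))
S=sel(.45,.56,-.14,-.06,.03,.1);print('spur',len(S),np.median(S,0),S.min(0),S.max(0))
E
```

```text
[[-0.28, 0.522], [-0.26, 0.5], [-0.24, 0.502], [-0.22, 0.505], [-0.2, 0.505], [-0.18, 0.502], [-0.16, 0.586], [-0.14, 0.587], [-0.12, 0.513], [-0.1, 0.502], [-0.08, 0.508], [-0.06, 0.592], [-0.04, 0.52], [-0.02, 0.509], [0.0, 0.524], [0.02, 0.596], [0.04, 0.599], [0.06, 0.6]]
0.6 0.06820615347087336 -0.31550323642641154
0.63 0.0663928661049297 -0.3158656221958066
0.66 0.06675279470774076 -0.31597121921319016
0.69 0.06469706489029972 -0.24572542257640667
0.72 0.06267999178852537 -0.3225062971987181
0.75 0.06046634711168029 -0.3215653088127842
0.78 0.058393815279023854 -0.27311567334637543
0.81 0.056245557170598724 -0.27152957895193675
0.84 0.05410333436776595 -0.2719511809345074
knobtop 60 [0.58156339 0.09804539 0.09955114] [0.57204136 0.08884605 0.09115101] [0.59197661 0.10942313 0.10455562]
plates 66 [0.5424781  0.00337837 0.08900421] [ 0.52805565 -0.03209569  0.08040202] [0.55673089 0.03762034 0.09715596]
[[0.552, -0.032, 0.09], [0.549, -0.03, 0.09], [0.552, -0.03, 0.091], [0.55, -0.027, 0.089], [0.552, -0.027, 0.092], [0.547, -0.024, 0.089], [0.549, -0.024, 0.091], [0.545, -0.022,
[... 1245 characters left out ...]
, 0.032, 0.088], [0.554, 0.035, 0.091], [0.556, 0.035, 0.091], [0.557, 0.037, 0.089], [0.555, 0.038, 0.083]]
spur 41 [ 0.51227848 -0.09671965  0.06913928] [ 0.50777844 -0.10546295  0.03053141] [ 0.52058015 -0.08986899  0.08865467]
sockettop 490 [ 6.46440050e-01 -2.66068238e-04  5.68958096e-02] [ 0.58009408 -0.023551    0.05003143] [0.69871194 0.03984237 0.06395295]
knob scene 139 [0.57360642 0.09156229 0.08798381] [0.56805915 0.08513033 0.06561262] [0.5869868  0.10575464 0.10193418]
plates scene 229 [ 0.52330033 -0.03505972  0.07022557] [0.55419562 0.03536028 0.09079128]
spur 171 [ 0.50761893 -0.10235539  0.0563244 ] [ 0.50214241 -0.10888043  0.03036252] [ 0.51869193 -0.09302092  0.08518839]
```

arm_command(
  moves=[
    {"slide": [25, -30, 0], "yaw": 5, "hand": 0},
    {"slide": [50, -58, 0], "yaw": 10, "hand": 0},
    {"slide": [75, -86, 0], "yaw": 15, "hand": 0},
    {"slide": [100, -114, 0], "yaw": 20, "hand": 0},
    {"slide": [125, -140, 0], "yaw": 25, "hand": 0},
  ],
)

```text
clock: 1.72
tcp_pos: [0.2962, 0.3549, 0.2314]
tool_rot: [[-0.994, -0.11, 0.0], [-0.11, 0.994, -0.0], [-0.0, -0.0, -1.0]]
wrist_force: [0.1, 0.2, -0.1]
opening: 0.0258
gripper_force: 0.0
```

arm_command(
  moves=[
    {"slide": [25, -28, 0], "yaw": 5, "hand": 0},
    {"slide": [50, -56, 0], "yaw": 10, "hand": 0},
    {"slide": [75, -84, 0], "yaw": 10, "hand": 0},
    {"slide": [100, -112, 0], "yaw": 10, "hand": 0},
    {"slide": [125, -140, 0], "yaw": 10, "hand": 0},
  ],
)

```text
clock: 2.13
tcp_pos: [0.4215, 0.215, 0.2315]
tool_rot: [[-0.961, -0.276, 0.001], [-0.276, 0.961, 0.0], [-0.001, 0.0, -1.0]]
wrist_force: [1.1, 1.5, 0.3]
opening: 0.0003
gripper_force: 0.0
```

arm_command(
  moves=[
    {"slide": [25, -28, 0], "yaw": 0, "hand": 0},
    {"slide": [50, -56, 0], "yaw": 0, "hand": 0},
    {"slide": [75, -84, -20], "yaw": 0, "hand": 0},
    {"slide": [97, -110, -40], "yaw": 0, "hand": 0},
    {"slide": [112, -129, -60], "yaw": 0, "hand": 0},
  ],
)

```text
clock: 2.55
tcp_pos: [0.5352, 0.0851, 0.171]
tool_rot: [[-0.962, -0.274, 0.003], [-0.274, 0.962, -0.0], [-0.003, -0.001, -1.0]]
wrist_force: [0.2, 0.5, -1.0]
opening: 0.0004
gripper_force: 0.0
```

arm_command(
  moves=[
    {"slide": [0, 0, -25], "yaw": 0, "hand": 0},
    {"slide": [0, 0, -50], "yaw": 0, "hand": 0},
    {"slide": [0, 0, -75], "yaw": 0, "hand": 0},
    {"slide": [0, 0, -95], "yaw": 0, "hand": 0},
    {"slide": [0, 0, -102], "yaw": 0, "hand": 0},
  ],
)

```text
clock: 2.97
tcp_pos: [0.5302, 0.087, 0.0663]
tool_rot: [[-0.961, -0.276, -0.005], [-0.276, 0.961, -0.001], [0.005, 0.001, -1.0]]
wrist_force: [-0.5, 0.1, -0.2]
opening: 0.0002
gripper_force: 0.0
```

```bash
python3 - <<'E'
from h import *
a,_=look('top');b,_=look('scene')
cv2.imwrite('pics/c2.png',np.hstack([cv2.resize(a[130:260,170:300],(400,400)),cv2.resize(b[130:260,180:310],(400,400))])[:,:,::-1])
E
```

```text
(no output)
```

View pics/c2.png

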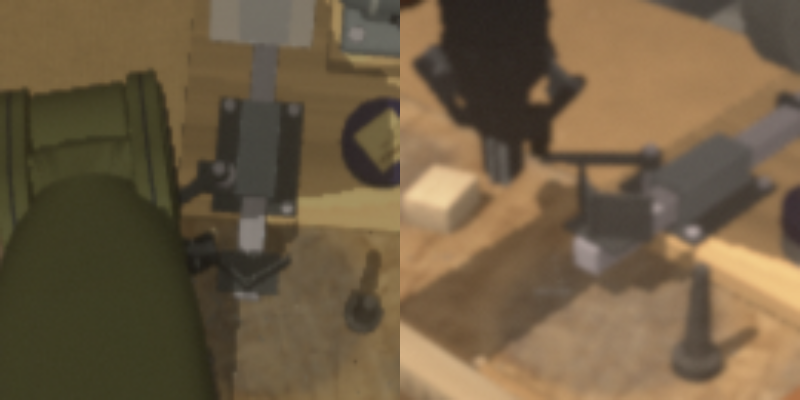

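arm_command(
  moves=[
    {"slide": [9, 2, 0], "yaw": 0, "hand": 0},
    {"slide": [18, 4, 0], "yaw": 0, "hand": 0},
    {"slide": [26, 6, 0], "yaw": 0, "hand": 0},
    {"slide": [33, 9, 0], "yaw": 0, "hand": 0},
    {"slide": [39, 12, 0], "yaw": 0, "hand": 0},
  ],
)

```text
clock: 3.48
tcp_pos: [0.5701, 0.1002, 0.0699]
tool_rot: [[-0.961, -0.277, -0.004], [-0.277, 0.961, 0.001], [0.004, 0.002, -1.0]]
wrist_force: [-5.8, 1.2, 2.9]
opening: -0.0001
gripper_force: 3.0
```

arm_command(
  moves=[
    {"slide": [7, 3, 0], "yaw": 0, "hand": 0},
    {"slide": [14, 6, 0], "yaw": 0, "hand": 0},
    {"slide": [21, 8, 0], "yaw": 0, "hand": 0},
    {"slide": [28, 9, 0], "yaw": 0, "hand": 0},
    {"slide": [34, 9, 0], "yaw": 0, "hand": 0},
  ],
)

```text
clock: 3.9
tcp_pos: [0.607, 0.1091, 0.0698]
tool_rot: [[-0.961, -0.277, 0.001], [-0.277, 0.961, 0.0], [-0.001, -0.0, -1.0]]
wrist_force: [-2.4, 1.3, 0.2]
opening: -0.0
gripper_force: 0.6
```

arm_command(
  moves=[
    {"slide": [3, 0, 0], "yaw": 0, "hand": 0},
    {"slide": [5, 0, 0], "yaw": 0, "hand": 0},
    {"slide": [7, 0, 0], "yaw": 0, "hand": 0},
    {"slide": [8, 0, 0], "yaw": 0, "hand": 0},
    {"slide": [8, 0, 0], "yaw": 0, "hand": 0},
  ],
)

```text
clock: 4.32
tcp_pos: [0.614, 0.1083, 0.0695]
tool_rot: [[-0.961, -0.276, 0.001], [-0.276, 0.961, -0.0], [-0.001, -0.0, -1.0]]
wrist_force: [-1.3, -0.2, 0.3]
opening: 0.0003
gripper_force: 0.0
```

```bash
cat > k.py <<'E'
from h import *
for n in('scene','top'):
    im,d=look(n); v,u=np.mgrid[0:384,0:512]
    for t in('knob','clamp_lever','pocket'):
        for q in env.trace(t,n)[:1]:
            P=region(n,d,q['region'])
            P=P[(P[:,2]>.05)&(P[:,2]<.105)&(P[:,0]<.8)]
            if len(P): print(n,t,round(q['p'],2),np.round(q['uv']),len(P),np.round(np.r_[np.median(P,0),P.min(0),P.max(0)],3))
print(env.get_obs()['wrist_force'])
E
python3 k.py
```

```text
scene knob 0.65 [253. 176.] 202 [0.628 0.064 0.057 0.608 0.02  0.05  0.642 0.112 0.09 ]
scene clamp_lever 0.48 [255. 176.] 132 [0.626 0.047 0.057 0.61  0.014 0.05  0.636 0.107 0.066]
scene pocket 0.91 [261. 197.] 548 [ 0.538 -0.01   0.066  0.521 -0.034  0.05   0.788  0.034  0.091]
top knob 0.4 [293. 175.] 615 [ 0.661 -0.115  0.057  0.623 -0.153  0.05   0.696 -0.077  0.065]
top pocket 0.59 [255. 212.] 395 [ 0.552 -0.001  0.053  0.523 -0.032  0.05   0.747  0.035  0.095]
[0.22299441 0.52097029 0.7281465 ]
```

arm_command(
  moves=[
    {"slide": [1, 0, 0], "yaw": 0, "hand": 0},
    {"slide": [2, 0, 0], "yaw": 0, "hand": 0},
    {"slide": [3, 0, 0], "yaw": 0, "hand": 0},
    {"slide": [4, 0, 0], "yaw": 0, "hand": 0},
    {"slide": [4, 0, 0], "yaw": 0, "hand": 0},
  ],
)

```text
clock: 5.13
tcp_pos: [0.616, 0.1085, 0.069]
tool_rot: [[-0.961, -0.277, -0.003], [-0.277, 0.961, -0.0], [0.003, 0.001, -1.0]]
wrist_force: [-4.5, 0.6, 3.0]
opening: 0.0001
gripper_force: 2.4
```

arm_command(
  moves=[
    {"slide": [1, 0, 0], "yaw": 0, "hand": 0},
    {"slide": [2, 0, 0], "yaw": 0, "hand": 0},
    {"slide": [2, 0, 0], "yaw": 0, "hand": 0},
    {"slide": [3, 0, 0], "yaw": 0, "hand": 0},
    {"slide": [3, 0, 0], "yaw": 0, "hand": 0},
  ],
)

```text
clock: 5.55
tcp_pos: [0.6161, 0.1084, 0.0688]
tool_rot: [[-0.961, -0.277, -0.008], [-0.277, 0.961, -0.0], [0.008, 0.002, -1.0]]
wrist_force: [-11.6, -0.2, 7.3]
opening: 0.0005
gripper_force: 5.2
```

arm_command(
  moves=[
    {"slide": [-12, -2, 0], "yaw": 0, "hand": 0},
    {"slide": [-30, -3, 0], "yaw": 0, "hand": 0},
    {"slide": [-35, -5, 20], "yaw": 0, "hand": 0},
    {"slide": [-37, -5, 45], "yaw": 0, "hand": 0},
    {"slide": [-40, -10, 65], "yaw": -4, "hand": 0},
  ],
)

```text
clock: 5.97
tcp_pos: [0.5813, 0.099, 0.1355]
tool_rot: [[-0.978, -0.208, 0.002], [-0.208, 0.978, 0.0], [-0.002, -0.0, -1.0]]
wrist_force: [1.0, -0.5, -0.0]
opening: 0.0
gripper_force: 0.0
```

arm_command(
  moves=[
    {"slide": [-4, -25, 0], "yaw": -4, "hand": 0},
    {"slide": [-8, -50, 0], "yaw": -8, "hand": 0},
    {"slide": [-12, -75, 0], "yaw": -12, "hand": 0},
    {"slide": [-17, -97, 0], "yaw": -16, "hand": 0},
    {"slide": [-17, -97, 0], "yaw": -16, "hand": 0},
  ],
)

```text
clock: 6.38
tcp_pos: [0.5636, -0.0021, 0.1346]
tool_rot: [[-0.997, 0.075, 0.001], [0.075, 0.997, -0.002], [-0.001, -0.002, -1.0]]
wrist_force: [-0.4, -0.1, -0.6]
opening: -0.0003
gripper_force: 0.0
```

```bash
python3 - <<'E'
from h import *
a,da=look('top');b,d=look('scene')
cv2.imwrite('pics/c3.png',np.hstack([cv2.resize(a[130:260,170:300],(400,400)),cv2.resize(b[130:260,180:310],(400,400))])[:,:,::-1])
v,u=np.mgrid[0:384,0:512]
for n,D in(('top',da),('scene',d)):
    P=world(n,D,u.ravel(),v.ravel())
    K=P[(abs(P[:,0]-.635)<.04)&(abs(P[:,1]-.115)<.03)&(P[:,2]>.085)&(P[:,2]<.106)]
    if len(K):print(n,len(K),K.mean(0),K.min(0),K.max(0))
o=env.get_obs();print(o['tcp_pos'],o['wrist_force'])
E
```

```text
top 62 [0.63631353 0.11377996 0.09830457] [0.62653434 0.10327863 0.08694275] [0.646669   0.12423586 0.1054904 ]
scene 70 [0.63092195 0.1097826  0.09487864] [0.62322325 0.10103413 0.08597895] [0.64441373 0.12351026 0.1022646 ]
[0.56436515 0.00079795 0.13458084] [ 0.71871751 -0.21511053 -0.05388202]
```

View pics/c3.png

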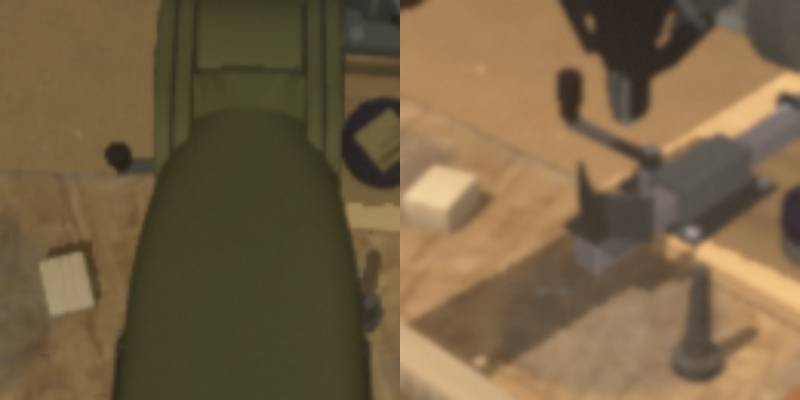

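arm_command(
  moves=[
    {"slide": [0, 0, -20], "yaw": 0, "hand": 0},
    {"slide": [0, 0, -40], "yaw": 0, "hand": 0},
    {"slide": [0, 0, -56], "yaw": 0, "hand": 0},
    {"slide": [0, 0, -68], "yaw": 0, "hand": 0},
    {"slide": [0, 0, -71], "yaw": 0, "hand": 0},
  ],
)

```text
clock: 6.9
tcp_pos: [0.5627, 0.0026, 0.0612]
tool_rot: [[-0.998, 0.067, -0.003], [0.067, 0.998, 0.0], [0.003, 0.0, -1.0]]
wrist_force: [-0.2, -0.0, 0.5]
opening: 0.0004
gripper_force: 0.0
```

arm_command(
  moves=[
    {"slide": [-3, 0, 0], "yaw": 0, "hand": 0},
    {"slide": [-6, 0, 0], "yaw": 0, "hand": 0},
    {"slide": [-9, 1, 0], "yaw": 0, "hand": 0},
    {"slide": [-12, 1, 0], "yaw": 0, "hand": 0},
    {"slide": [-15, 1, 0], "yaw": 0, "hand": 0},
  ],
)

```text
clock: 7.32
tcp_pos: [0.549, 0.0027, 0.0642]
tool_rot: [[-0.998, 0.069, 0.002], [0.069, 0.998, 0.0], [-0.002, 0.0, -1.0]]
wrist_force: [4.3, -0.3, 0.5]
opening: 0.0002
gripper_force: 1.8
```

arm_command(
  moves=[
    {"slide": [-7, 0, 0], "yaw": 0, "hand": 0},
    {"slide": [-14, 1, 0], "yaw": 0, "hand": 0},
    {"slide": [-21, 1, 0], "yaw": 0, "hand": 0},
    {"slide": [-28, 2, 0], "yaw": 0, "hand": 0},
    {"slide": [-35, 2, 0], "yaw": 0, "hand": 0},
  ],
)

```text
clock: 7.73
tcp_pos: [0.5134, 0.0049, 0.0639]
tool_rot: [[-0.998, 0.069, 0.002], [0.069, 0.998, 0.001], [-0.002, 0.001, -1.0]]
wrist_force: [3.1, 2.6, 2.6]
opening: 0.0
gripper_force: 2.0
```

arm_command(
  moves=[
    {"slide": [-7, 0, 0], "yaw": 0, "hand": 0},
    {"slide": [-14, 1, 0], "yaw": 0, "hand": 0},
    {"slide": [-21, 1, 0], "yaw": 0, "hand": 0},
    {"slide": [-28, 2, 0], "yaw": 0, "hand": 0},
    {"slide": [-34, 3, 0], "yaw": 0, "hand": 0},
  ],
)

```text
clock: 8.15
tcp_pos: [0.4784, 0.0072, 0.0633]
tool_rot: [[-0.998, 0.069, -0.001], [0.069, 0.998, -0.001], [0.0, -0.001, -1.0]]
wrist_force: [3.3, 0.3, 1.6]
opening: -0.0003
gripper_force: 1.3
```

arm_command(
  moves=[
    {"slide": [-2, 0, 0], "yaw": 0, "hand": 0},
    {"slide": [-4, 0, 0], "yaw": 0, "hand": 0},
    {"slide": [-6, 0, 0], "yaw": 0, "hand": 0},
    {"slide": [-8, 0, 0], "yaw": 0, "hand": 0},
    {"slide": [-9, 0, 0], "yaw": 0, "hand": 0},
  ],
)

```text
clock: 8.57
tcp_pos: [0.4702, 0.0076, 0.0631]
tool_rot: [[-0.998, 0.069, -0.001], [0.069, 0.998, 0.0], [0.001, 0.0, -1.0]]
wrist_force: [2.4, 1.2, 0.4]
opening: -0.0
gripper_force: 1.7
```

arm_command(
  moves=[
    {"slide": [-2, 0, 0], "yaw": 0, "hand": 0},
    {"slide": [-3, 0, 0], "yaw": 0, "hand": 0},
    {"slide": [-4, 0, 0], "yaw": 0, "hand": 0},
    {"slide": [-5, 0, 0], "yaw": 0, "hand": 0},
    {"slide": [-5, 0, 0], "yaw": 0, "hand": 0},
  ],
)

```text
clock: 8.98
tcp_pos: [0.4667, 0.0078, 0.0633]
tool_rot: [[-0.998, 0.069, 0.002], [0.069, 0.998, 0.001], [-0.002, 0.001, -1.0]]
wrist_force: [5.3, 4.5, -4.1]
opening: 0.0002
gripper_force: 3.0
```

arm_command(
  moves=[
    {"slide": [-1, 0, 0], "yaw": 0, "hand": 0},
    {"slide": [-2, 0, 0], "yaw": 0, "hand": 0},
    {"slide": [-3, 0, 0], "yaw": 0, "hand": 0},
    {"slide": [-3, 0, 0], "yaw": 0, "hand": 0},
    {"slide": [-3, 0, 0], "yaw": 0, "hand": 0},
  ],
)

```text
clock: 9.4
tcp_pos: [0.4665, 0.008, 0.0638]
tool_rot: [[-0.998, 0.068, 0.007], [0.069, 0.998, 0.001], [-0.007, 0.002, -1.0]]
wrist_force: [9.1, 3.8, -5.3]
opening: -0.0
gripper_force: 4.9
```

arm_command(
  moves=[
    {"slide": [-1, 0, 0], "yaw": 0, "hand": 0},
    {"slide": [-2, 0, 0], "yaw": 0, "hand": 0},
    {"slide": [-2, 0, 0], "yaw": 0, "hand": 0},
    {"slide": [-2, 0, 0], "yaw": 0, "hand": 0},
    {"slide": [-2, 0, 0], "yaw": 0, "hand": 0},
  ],
)

```text
clock: 9.82
tcp_pos: [0.4663, 0.0082, 0.0642]
tool_rot: [[-0.998, 0.068, 0.01], [0.068, 0.998, 0.002], [-0.01, 0.002, -1.0]]
wrist_force: [12.4, 4.2, -8.0]
opening: 0.0
gripper_force: 6.4
```

arm_command(
  moves=[
    {"slide": [8, -1, 0], "yaw": 0, "hand": 0},
    {"slide": [16, -1, 0], "yaw": 0, "hand": 0},
    {"slide": [17, -1, 20], "yaw": 0, "hand": 0},
    {"slide": [17, -1, 45], "yaw": 0, "hand": 0},
    {"slide": [17, -1, 75], "yaw": 0, "hand": 0},
  ],
)

```text
clock: 10.23
tcp_pos: [0.4746, 0.0058, 0.1372]
tool_rot: [[-0.998, 0.069, -0.008], [0.069, 0.998, -0.002], [0.007, -0.002, -1.0]]
wrist_force: [0.7, -0.6, -0.2]
opening: 0.0003
gripper_force: 0.0
```

arm_command(
  moves=[
    {"slide": [15, 25, 3], "yaw": 4, "hand": 0},
    {"slide": [30, 50, 3], "yaw": 8, "hand": 0},
    {"slide": [50, 75, 3], "yaw": 12, "hand": 0},
    {"slide": [75, 100, 3], "yaw": 16, "hand": 0},
    {"slide": [100, 120, 3], "yaw": 20, "hand": 0},
  ],
)

```text
clock: 10.65
tcp_pos: [0.5768, 0.1273, 0.1408]
tool_rot: [[-0.96, -0.28, -0.003], [-0.28, 0.96, -0.002], [0.003, -0.001, -1.0]]
wrist_force: [0.2, -1.3, -0.3]
opening: 0.0001
gripper_force: 0.0
```

arm_command(
  moves=[
    {"slide": [25, 0, 0], "yaw": 0, "hand": 0},
    {"slide": [50, 0, 0], "yaw": 0, "hand": 0},
    {"slide": [75, 0, 0], "yaw": 0, "hand": 0},
    {"slide": [97, 0, 0], "yaw": 0, "hand": 0},
    {"slide": [97, 0, 0], "yaw": 0, "hand": 0},
  ],
)

```text
clock: 11.07
tcp_pos: [0.6775, 0.1256, 0.1396]
tool_rot: [[-0.961, -0.275, 0.0], [-0.275, 0.961, -0.002], [0.0, -0.002, -1.0]]
wrist_force: [1.0, 0.4, 1.1]
opening: -0.0003
gripper_force: 0.0
```

```bash
python3 - <<'E'
from h import *
a,da=look('top');b,d=look('scene')
cv2.imwrite('pics/c4.png',np.hstack([cv2.resize(a[110:270,170:330],(400,400)),cv2.resize(b[120:280,170:330],(400,400))])[:,:,::-1])
v,u=np.mgrid[0:384,0:512]
for n,D in(('top',da),('scene',d)):
    P=world(n,D,u.ravel(),v.ravel())
    for c,s in(((.635,.115),.03),((.46,.01),.05)):
        K=P[(abs(P[:,0]-c[0])<s)&(abs(P[:,1]-c[1])<s)&(P[:,2]>.082)&(P[:,2]<.1)]
        if len(K):print(n,len(K),np.round([K.mean(0),K.min(0),K.max(0)],3).tolist())
o=env.get_obs();print(o['tcp_pos'],o['wrist_force'])
E
```

```text
top 60 [[0.46, 0.008, 0.09], [0.446, -0.025, 0.084], [0.474, 0.041, 0.095]]
scene 75 [[0.631, 0.11, 0.092], [0.624, 0.101, 0.082], [0.646, 0.125, 0.1]]
scene 126 [[0.456, -0.001, 0.087], [0.441, -0.028, 0.082], [0.472, 0.041, 0.091]]
[0.67365745 0.12566058 0.13976043] [-0.73357144 -0.39851881 -0.14269067]
```

View pics/c4.png

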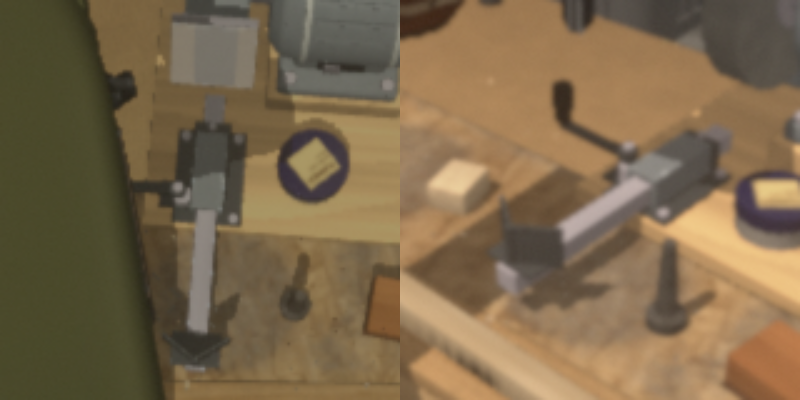

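arm_command(
  moves=[
    {"slide": [0, 0, -20], "yaw": 0, "hand": 0},
    {"slide": [0, 0, -40], "yaw": 0, "hand": 0},
    {"slide": [0, 0, -56], "yaw": 0, "hand": 0},
    {"slide": [0, 0, -66], "yaw": 0, "hand": 0},
    {"slide": [0, 0, -70], "yaw": 0, "hand": 0},
  ],
)

```text
clock: 11.58
tcp_pos: [0.6716, 0.1259, 0.0692]
tool_rot: [[-0.961, -0.276, -0.005], [-0.276, 0.961, -0.001], [0.005, 0.0, -1.0]]
wrist_force: [-0.1, -0.1, 0.3]
opening: 0.0
gripper_force: 0.0
```

arm_command(
  moves=[
    {"slide": [-5, -1, 0], "yaw": 0, "hand": 0},
    {"slide": [-10, -3, 0], "yaw": 0, "hand": 0},
    {"slide": [-16, -5, 0], "yaw": 0, "hand": 0},
    {"slide": [-23, -5, 0], "yaw": 0, "hand": 0},
    {"slide": [-30, -5, 0], "yaw": 0, "hand": 0},
  ],
)

```text
clock: 12.0
tcp_pos: [0.6451, 0.1221, 0.0727]
tool_rot: [[-0.961, -0.276, 0.003], [-0.276, 0.961, 0.002], [-0.003, 0.001, -1.0]]
wrist_force: [1.8, 3.2, 0.4]
opening: 0.0003
gripper_force: 1.0
```

arm_command(
  moves=[
    {"slide": [-7, -1, 0], "yaw": 0, "hand": 0},
    {"slide": [-15, -3, 0], "yaw": 0, "hand": 0},
    {"slide": [-22, -5, 0], "yaw": 0, "hand": 0},
    {"slide": [-29, -9, 0], "yaw": 0, "hand": 0},
    {"slide": [-35, -12, 0], "yaw": 0, "hand": 0},
  ],
)

```text
clock: 12.42
tcp_pos: [0.6109, 0.1112, 0.0724]
tool_rot: [[-0.961, -0.277, 0.005], [-0.277, 0.961, 0.004], [-0.005, 0.002, -1.0]]
wrist_force: [5.6, 5.2, -0.3]
opening: -0.0002
gripper_force: 3.1
```

arm_command(
  moves=[
    {"slide": [-2, -1, 0], "yaw": 0, "hand": 0},
    {"slide": [-4, -2, 0], "yaw": 0, "hand": 0},
    {"slide": [-6, -4, 0], "yaw": 0, "hand": 0},
    {"slide": [-7, -4, 0], "yaw": 0, "hand": 0},
    {"slide": [-7, -4, 0], "yaw": 0, "hand": 0},
  ],
)

```text
clock: 12.83
tcp_pos: [0.603, 0.1059, 0.0721]
tool_rot: [[-0.961, -0.277, 0.002], [-0.277, 0.961, 0.001], [-0.002, 0.0, -1.0]]
wrist_force: [3.5, 2.9, 2.1]
opening: -0.0004
gripper_force: 1.7
```

arm_command(
  moves=[
    {"slide": [-1, 0, 0], "yaw": 0, "hand": 0},
    {"slide": [-2, -1, 0], "yaw": 0, "hand": 0},
    {"slide": [-3, -1, 0], "yaw": 0, "hand": 0},
    {"slide": [-3, -1, 0], "yaw": 0, "hand": 0},
    {"slide": [-3, -1, 0], "yaw": 0, "hand": 0},
  ],
)

```text
clock: 13.25
tcp_pos: [0.6025, 0.1056, 0.0723]
tool_rot: [[-0.961, -0.277, 0.006], [-0.277, 0.961, 0.002], [-0.006, 0.0, -1.0]]
wrist_force: [6.0, 4.8, 0.1]
opening: 0.0
gripper_force: 4.0
```

arm_command(
  moves=[
    {"slide": [-1, -1, 0], "yaw": 0, "hand": 0},
    {"slide": [-2, -1, 0], "yaw": 0, "hand": 0},
    {"slide": [-3, -2, 0], "yaw": 0, "hand": 0},
    {"slide": [-3, -2, 0], "yaw": 0, "hand": 0},
    {"slide": [-3, -2, 0], "yaw": 0, "hand": 0},
  ],
)

```text
clock: 13.67
tcp_pos: [0.6024, 0.1055, 0.0725]
tool_rot: [[-0.961, -0.277, 0.011], [-0.277, 0.961, 0.006], [-0.012, 0.003, -1.0]]
wrist_force: [12.3, 8.4, -5.4]
opening: -0.0002
gripper_force: 7.0
```

arm_command(
  moves=[
    {"slide": [-1, -1, 0], "yaw": 0, "hand": 0},
    {"slide": [-2, -1, 0], "yaw": 0, "hand": 0},
    {"slide": [-2, -1, 0], "yaw": 0, "hand": 0},
    {"slide": [-2, -1, 0], "yaw": 0, "hand": 0},
    {"slide": [-2, -1, 0], "yaw": 0, "hand": 0},
  ],
)

```text
clock: 14.08
tcp_pos: [0.6024, 0.1052, 0.0727]
tool_rot: [[-0.961, -0.278, 0.014], [-0.278, 0.961, 0.007], [-0.016, 0.003, -1.0]]
wrist_force: [15.0, 10.8, -8.4]
opening: -0.0001
gripper_force: 8.8
```

arm_command(
  moves=[
    {"slide": [10, 7, 0], "yaw": 0, "hand": 0},
    {"slide": [28, 16, 0], "yaw": 0, "hand": 0},
    {"slide": [30, 16, 15], "yaw": 0, "hand": 0},
    {"slide": [30, 16, 45], "yaw": 0, "hand": 0},
    {"slide": [30, 16, 80], "yaw": 0, "hand": 0},
  ],
)

```text
clock: 14.5
tcp_pos: [0.6208, 0.1162, 0.1486]
tool_rot: [[-0.961, -0.276, -0.01], [-0.276, 0.961, -0.003], [0.01, -0.001, -1.0]]
wrist_force: [0.8, 0.4, 0.4]
opening: -0.0002
gripper_force: 0.0
```

arm_command(
  moves=[
    {"slide": [-10, 30, 20], "yaw": 0, "hand": 0},
    {"slide": [-30, 60, 40], "yaw": 0, "hand": 0},
    {"slide": [-60, 90, 60], "yaw": 0, "hand": 0},
    {"slide": [-85, 115, 60], "yaw": 0, "hand": 0},
    {"slide": [-110, 140, 60], "yaw": 0, "hand": 0},
  ],
)

```text
clock: 14.92
tcp_pos: [0.5126, 0.2578, 0.2123]
tool_rot: [[-0.961, -0.276, -0.0], [-0.276, 0.961, -0.001], [0.0, -0.001, -1.0]]
wrist_force: [0.8, -0.1, -0.5]
opening: -0.0006
gripper_force: 0.0
```

arm_command(
  moves=[
    {"slide": [-25, 25, 0], "yaw": 0, "hand": 0},
    {"slide": [-50, 50, 0], "yaw": 0, "hand": 0},
    {"slide": [-75, 75, 0], "yaw": 0, "hand": 0},
    {"slide": [-100, 100, 0], "yaw": 0, "hand": 0},
    {"slide": [-100, 100, 0], "yaw": 0, "hand": 0},
  ],
)

```text
clock: 15.33
tcp_pos: [0.4092, 0.3593, 0.2105]
tool_rot: [[-0.959, -0.282, -0.004], [-0.282, 0.959, -0.002], [0.005, -0.0, -1.0]]
wrist_force: [0.4, -0.4, -0.4]
opening: 0.0001
gripper_force: 0.0
```

```bash
python3 - <<'E'
from h import *
a,da=look('top');b,d=look('scene')
cv2.imwrite('pics/c5.png',np.hstack([cv2.resize(a[110:270,170:330],(400,400)),cv2.resize(b[120:280,170:330],(400,400))])[:,:,::-1])
v,u=np.mgrid[0:384,0:512]
for n,D in(('top',da),('scene',d)):
    P=world(n,D,u.ravel(),v.ravel())
    for c,s in(((.581,.098),.03),((.46,.01),.05)):
        K=P[(abs(P[:,0]-c[0])<s)&(abs(P[:,1]-c[1])<s)&(P[:,2]>(.09 if s<.04 else .08))&(P[:,2]<.11)]
        if len(K):print(n,len(K),np.round([K.mean(0),K.min(0),K.max(0)],3).tolist())
o=env.get_obs();print(o['tcp_pos'],o['wrist_force'])
E
```

```text
top 60 [[0.582, 0.098, 0.099], [0.573, 0.089, 0.091], [0.594, 0.109, 0.107]]
top 66 [[0.46, 0.007, 0.09], [0.447, -0.025, 0.08], [0.474, 0.041, 0.095]]
scene 63 [[0.576, 0.095, 0.097], [0.567, 0.085, 0.091], [0.587, 0.106, 0.101]]
scene 141 [[0.455, -0.001, 0.087], [0.441, -0.028, 0.08], [0.471, 0.04, 0.091]]
[0.4127113  0.35686528 0.21061641] [ 0.73082055  0.29761787 -0.20075822]
```

View pics/c5.png

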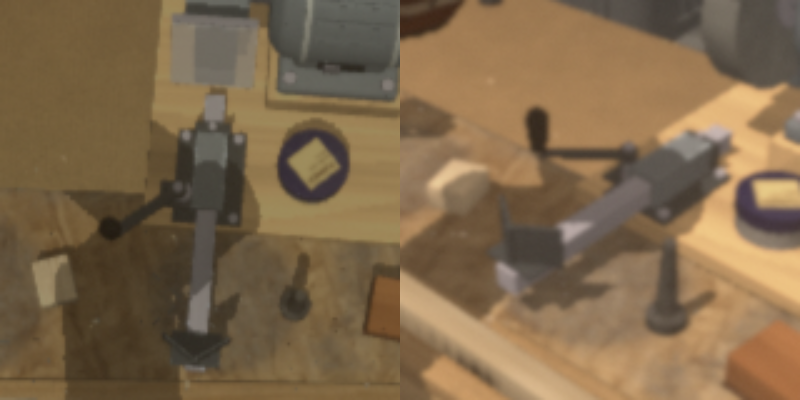

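The knob is back at its clamped place (top view, about 110,228), the arm is drawn out (pocket about 195,345), and the loose things have not moved.

```bash
python3 -c "
from station import env
print(env.hand_in())"
```

```text
the job is handed in; nothing more can be done
None
```

The job is done and handed in: I swung the lever out to its stop, drew the V-arm to its stop and swung the lever back in to clamp it, using shut fingertips only and about 20 N at most; the small things were left in place.

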